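Set a blank against the work stop and clamp it with the cam lever

TASK

Get the aluminium blank in the cam vise ready for drilling: with a fingertip, push it along between the jaws until its end is right up against the stop screw, then push the cam lever round with one finger until the jaw clamps the blank tight. Do not pick the blank up, leave the other things on the bench where they are, and finish with the hand clear of everything.

Things in the scene. Friction and masses are not known exactly. Their poses are not given: they have to be found in the camera images.
- vise: Low grey quick-action vise, bolted down, bed 130 x 196 mm. Origin on the bench; x runs along the jaws towards the stop screw, y from the fixed jaw across to the cam, z up. In this frame: bed top (the blank stands on it) z = 36 mm; jaws 100 mm long (x -50 to 50), tops at z = 66; fixed jaw's face at y = -30; the stop's bracket, at the +x end of the fixed jaw, is no higher than 63 mm.
- jaw: The sliding jaw, 100 mm long, top 66 mm high, face at y = +12.5 mm in the vise's frame with the lever open (joint 0): 6.5 mm of play for the 36 mm blank. The cam moves it towards the fixed jaw (-y) by 6.9 mm per rad of lever angle; it follows the lever both ways. Origin: that of the vise when the lever is at 0; moves with the jaw.
- stop: Work stop: steel screw along the vise's x axis with a round button 18 mm across. Origin at the middle of the button's face, which looks along -x at the blank's end, 52 mm above the bench. Locked at a different place along x each time.
- blank: The blank in the vise: aluminium, 95 mm long (its x, along the jaws), 36 mm wide (y), 52 mm high, about 0.5 kg, loose. Origin at the centre of its underside, which stands on the vise bed; its top is 88 mm above the bench, 22 mm above the jaws. Its +x end goes against the stop and starts 18 to 63 mm short of it. Sliding takes 2 to 5 N, its first start up to 8 N.
- lever_pivot (a point): Point on the upright axis of the cam lever, at the height of the middle of the lever bar (86 mm above the bench). In the vise's frame it is at x = 0, y = 66.5 mm.
- lever_knob (a point): Centre of the 30 mm black ball at the free end of the lever, 132 mm from the pivot, 86 mm above the bench. The lever is a straight level steel bar 12 mm thick from the hub (28 mm across, top 96 mm high) to the ball.
- lever (a joint): Lever angle q, rad: 0 = open, grows clockwise seen from above, travel ends at 1.35, starts at 0 to 0.25. The bar points from the pivot at 140 deg - q, counted anticlockwise from the vise's +x. About 3.5 N at the bar 100 mm from the pivot moves it; it stays where left. The jaw meets the blank near 0.95, then it turns stiff; 8 to 12 N there clamps tight.
- hammer: Bystander: hand hammer lying on the bench. Leave alone.
- file: Bystander: flat file with wooden handle, about 325 mm long, lying on the bench. Leave alone.
- oil_bottle: Bystander: white plastic oil bottle, 52 mm across, 125 mm high. Leave alone.
- spare: Bystander: a spare, unmarked aluminium blank of the same 95 x 36 x 52 mm, standing on the bench outside the vise. Leave alone.
Mind the look-alikes: they are no part of the job. What is shaped like the blank but purple or yellow is not meant.

How it is judged:
By the outcome, as a careful person would: the job done as asked, in the order asked, and still so for the second after the job is handed in, with the robot touching nothing.
It also fails if it takes over 51 s, if anything falls off the work surface, if the arm or the gripper's body presses on something with over 40 N, if the wrist force passes 120 N, or if a joint passes its speed limit or range.

ROBOT

A 6-joint arm with a two-finger parallel gripper is mounted at the origin on the work surface. World frame = base frame: x ahead of the robot, y to its left, z up, the work surface at z = 0. Lengths are in mm, angles in rad, forces in N, time in s.
With the tool pointing down it reaches from about 275 to 750 mm from the base axis. Payload 10.2 kg.
Tool frame: the origin (TCP) lies at the very end of the fingers, on their centre line; the grasp point (between the pads) lies 19 mm behind it (ctrl.tcp_to_grasp is the distance from the TCP to the grasp point, in mm); z points along the fingers, x is the direction in which the jaws open and shut, and the axes are right-handed (so a half turn about z gives the same grasp; the last joint's range is limited). The gripper opens to 85 mm and grips with 20 to 120 N. Pads are 22 mm wide; open, the fingers measure 114 mm over their backs; the gripper's body (76 mm by 85 mm) begins 54 mm behind the grasp point. The pads swing forward as they close: fully open they stand 13 mm farther back than shut.
Start: joints at [1.044, 0.313, 1.498, -0, 1.331, -0.223], TCP at [157.066, 500.961, 231.294] pointing down, gripper open.
Joint ranges: [-2.94, 2.94], [-0.97, 2.17], [0.19, 2.56], [-1.23, 4.37], [0.02, 3.11], [-2.88, 2.88]. Speed limits (rad/s): [2.39, 2.39, 3.01, 3.14, 3.14, 3.14].

INTERFACE

Orientations are given as a unit quaternion [w, x, y, z].
In Python, from rig import monitor, vision, order, ctrl gives the robot as it stands. The module is installed in compiled form; this text tells all that it offers.
- The arm moves only by the shell command python3 -m pendant 'ROWS' [FORCE]. ROWS is JSON, a list that holds one entry, the list of rows, each a list of 5 numbers: the closure, from -1 (fully open) to 1 (shut), then the shift along the world's x, y, z in m, then the turn about the world's z in degrees. In form: [[[fingers, dx, dy, dz, spin], ...]]. A call has 1 to 20 rows; each row is the pose to reach, as a shift and turn from the pose commanded when the call began; what a row does not reach only later rows make up. A row lasts 1/10 s, in which the tool goes at most 50 mm and 8.59 degrees, less where a joint would pass 70% of its speed; a pose out of reach is approached as far as the arm can. A call with a gripper value outside its range is refused whole. The fingers move at their own pace and stop on an object; FORCE is the grip in N (left out, the last holds). Time passes only in rows, so rows that repeat a pose let the fingers close. It gives the time, the measured TCP pose, the force and the opening at its end, in the units of the state.
- monitor.sense(): the state, without advancing time (a new reading comes with each control period).
- vision.capture(name): name is "scene" or "top"; returns (picture, depth): 400x640x3 uint8, red, green, blue; 400x640 float32, mm along the optical axis (not along the pixel's ray), 0 where there is no reading.
- vision.camera_info(name): a dict with "fov_y" (degrees; the focal length in pixels is half the picture's height over the tangent of half this angle, whatever the lens; pixels are square), "cx", "cy" (the principal point, pixels), "distortion" ([k1, k2, p1, p2, k3] as OpenCV has them; the pictures are not rectified), "R" (3x3) and "t" (3): a world point X has camera coordinates R X + t. Camera axes: x right, y down, z forward; pixel columns grow to the right and rows downward; lengths in mm; the calibration is good to about 2 mm. A picture is of the moment at which its call begins. camera_info takes no time and is no camera call.
- order.finish_job(): hands the job in, once; it reports no verdict.
The state is a dict: "time_s": time; "joints": joint angles; "dq": joint speeds; "tau": joint torques, N m; "eef_pos": TCP position; "ee_rot": TCP orientation; "force": force on the tool from outside, world axes, zero at the start; "wrist_torque": the same for the moment, N m; "grip_width": opening from 0.0 (shut) to 1.0 (fully open).
Only numpy, scipy, OpenCV 4.12 (cv2) and the standard library are available. Lean on these libraries where they do the work, as an engineer would, in place of code of your own. Each camera call takes 0.05 s, during which the arm holds its last target.

## Working session

There is one attempt and no reset: what is moved stays moved. The work goes in short steps, Python scripts to look and compute and a shell command to move; the robot and the scene stay as the last step left them, time stands still between calls to the robot, and variables do not carry over. Pictures are saved under pics/ and viewed, and the job is handed in when it is done.

```bash
mkdir -p pics; cat > h.py <<'E'
import numpy as np,cv2
from rig import monitor,vision
def cap(n,tag):
    p,d=vision.capture(n); np.savez('pics/%s.npz'%tag,p=p,d=d); cv2.imwrite('pics/%s.png'%tag,p[:,:,::-1]); return p,d
def cam(n):
    c=vision.camera_info(n); f=200/np.tan(np.radians(c['fov_y'])/2)
    K=np.array([[f,0,c['cx']],[0,f,c['cy']],[0,0,1.]]); return K,np.array(c['distortion'],float),np.array(c['R']),np.array(c['t'],float).ravel()
def ray(n,uv):
    K,D,R,t=cam(n); q=cv2.undistortPoints(np.array(uv,float).reshape(-1,1,2),K,D).reshape(-1,2)
    return np.c_[q,np.ones(len(q))]@R, -R.T@t
def atz(n,uv,z):
    d,o=ray(n,uv); return o+d*((z-o[2])/d[:,2])[:,None]
def bydepth(n,uv,dep):
    d,o=ray(n,uv); return o+d*np.array(dep).reshape(-1,1)
def proj(n,X):
    K,D,R,t=cam(n); return cv2.projectPoints(np.array(X,float).reshape(-1,1,3),cv2.Rodrigues(R)[0],t,K,D)[0].reshape(-1,2)
E
python3 - <<'E'
from h import *
cap('top','top0');cap('scene','scene0')
for n in('top','scene'):
    K,D,R,t=cam(n);print(n,K[0,0],D,-R.T@t)
print(monitor.sense())
E
```

```text
top 490.0748148542419 [-0.14638118  0.          0.          0.          0.        ] [ 247.72055219   -7.4396532  1560.3206744 ]
scene 444.1311372177448 [-0.08929096  0.          0.          0.          0.        ] [1017.42034412 -766.78972352  627.73731679]
{'time_s': 0.1, 'joints': array([ 1.04363126e+00,  3.13383947e-01,  1.49837052e+00, -1.62910479e-05,
        1.33098895e+00, -2.23411215e-01]), 'dq': array([ 0.00040348, -0.00318985, -0.0028614 ,  0.00017437, -0.00087486,
        0.0001621 ]), 'tau': array([ 4.53590488e-03, -4.12895644e+01, -2.60140979e+01, -7.68686891e-05,
        3.04368885e-03, -3.90042089e-05]), 'eef_pos': array([156.93133819, 500.7536213 , 230.793927  ]), 'ee_rot': array([ 2.36666701e-04,  8.05946702e-01,  5.91987823e-01, -5.24516924e-04]), 'force': array([-0.38702042,  0.100152  , -0.39981174]), 'wrist_torque': array([ 0.00438113, -0.00773732, -0.04261991]), 'grip_width': 0.9973891817325032}
```

View pics/top0.png

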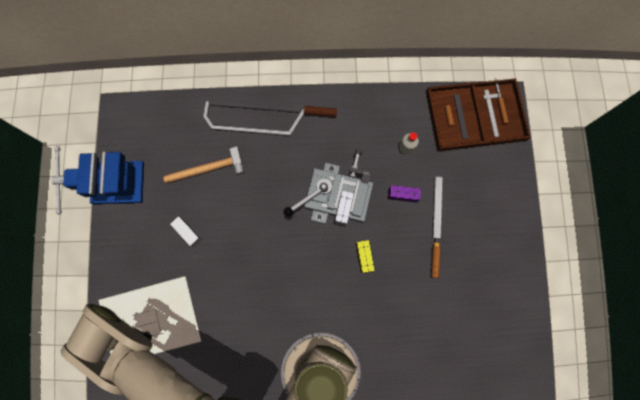

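View pics/scene0.png

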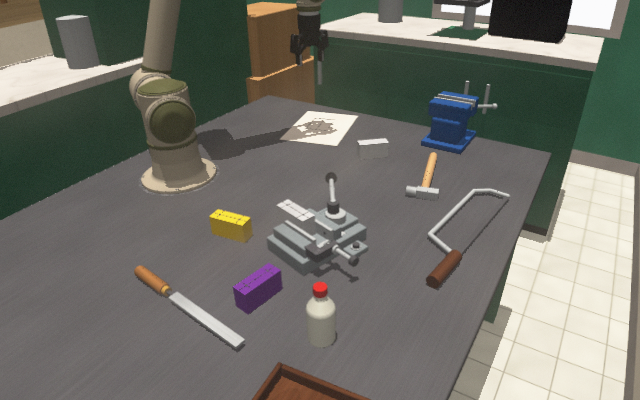

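The top view shows the grey vise around (340,192). The blank in it is silver at (344,207), the stop is at (356,165), and the lever knob is at (289,212). Similar blocks are purple (405,193), yellow (366,256) and a plain spare at (184,231). The silver one between the jaws fits the description. I'll confirm it in an enlarged crop.

```bash
python3 - <<'E'
from h import *
p=cv2.imread('pics/top0.png')[140:240,270:400];cv2.imwrite('pics/c1.png',cv2.resize(p,None,fx=6,fy=6,interpolation=cv2.INTER_CUBIC))
p=cv2.imread('pics/scene0.png')[160:280,250:380];cv2.imwrite('pics/c2.png',cv2.resize(p,None,fx=5,fy=5,interpolation=cv2.INTER_CUBIC))
E
```

```text
(no output)
```

View pics/c1.png

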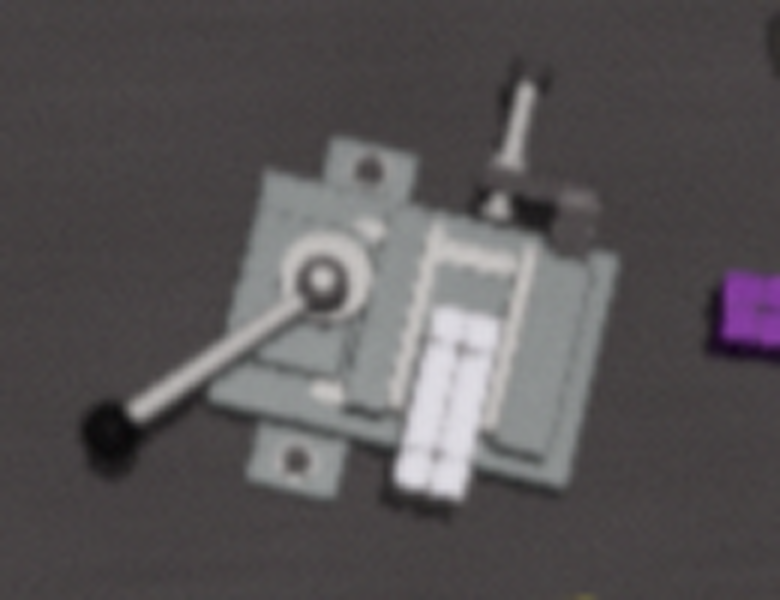

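View pics/c2.png

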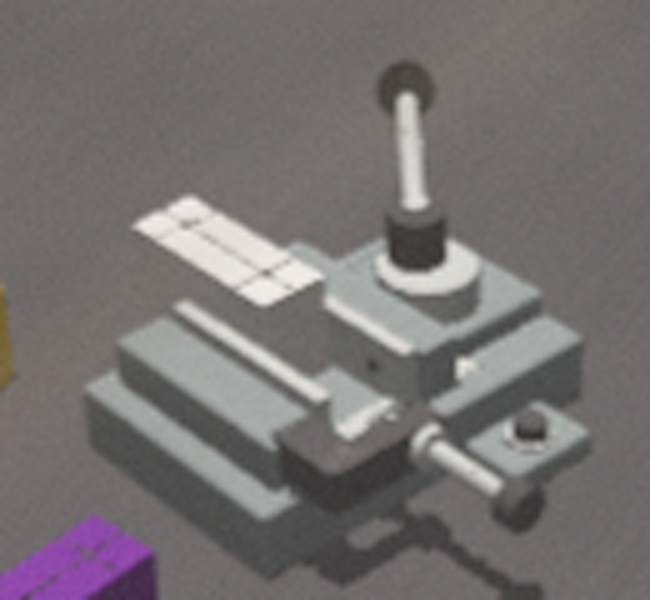

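In both crops the silver block with scribed lines stands between the jaws, so it is the blank. Its top corners in the top crop are (438,308), (498,318), (465,500) and (395,488). Next I'll fit the vise frame.

```bash
python3 - <<'E'
from h import *
np.set_printoptions(precision=1,suppress=True)
C=lambda l:[(270+(u+.5)/6-.5,140+(v+.5)/6-.5) for u,v in l]
bed=atz('top',C([(265,172),(618,255),(568,488),(210,400)]),36);print('bed',bed)
bl=atz('top',C([(438,308),(500,318),(465,500),(393,488)]),88);print('blank',bl,bl.mean(0))
hub=atz('top',C([(324,284)]),96);kn=atz('top',C([(110,432)]),86);print('hub',hub,'knob',kn,np.linalg.norm(hub-kn))
st=atz('top',C([(497,190),(497,215),(525,90)]),58);print('stop',st)
jw=atz('top',C([(438,228),(397,408),(530,240),(490,430)]),66);print('jaws',jw)
def ang(a,b): return np.degrees(np.arctan2(*(a-b)[1::-1]))
print(ang(bed[0],bed[3]),ang(bed[1],bed[2]),ang(bed[0],bed[1])-90,ang(bl[0],bl[3]),ang(bl[1],bl[2]),ang(jw[0],jw[1]),ang(jw[2],jw[3]))
# depth cloud
z=np.load('pics/top0.npz');d=z['d'];vv,uu=np.mgrid[130:250,270:390];u=uu.ravel();v=vv.ravel()
X=bydepth('top',np.c_[u,v],d[v,u]);
for a,b in((84,92),(62,70),(33,39)):
    m=(X[:,2]>a)&(X[:,2]<b);print(a,m.sum(),X[m].mean(0))
m=(X[:,2]>84)&(X[:,2]<92)&(u>325);pts=X[m][:,:2].astype(np.float32);print(cv2.minAreaRect(pts))
E
```

```text
bed [[ 641.     0.1   36. ]
 [ 589.7 -186.5   36. ]
 [ 465.4 -153.7   36. ]
 [ 518.1   32.6   36. ]]
blank [[ 553.   -86.6   88. ]
 [ 546.8 -118.1   88. ]
 [ 453.6  -96.3   88. ]
 [ 460.9  -60.1   88. ]] [503.6 -90.3  88. ]
hub [[565.7 -28.6  96. ]] knob [[494.3  82.5  86. ]] 132.36746621355215
stop [[ 621.8 -121.9   58. ]
 [ 608.2 -121.3   58. ]
 [ 676.  -139.3   58. ]]
jaws [[ 600.3  -89.5   66. ]
 [ 505.6  -64.5   66. ]
 [ 592.4 -137.3   66. ]
 [ 492.6 -112.    66. ]]
-14.80413615003652 -14.802567402573228 -15.369260090217537 -16.030368123268477 -13.187551462657355 -14.800665320345777 -14.246578472847217
84 388 [510.9 -60.5  88.5]
62 588 [565.6 -98.4  65.7]
33 552 [556.6 -74.8  36.2]
((510.73565673828125, -67.372802734375), (83.66063690185547, 94.8733901977539), 76.2945327758789)
```

```bash
python3 -m pendant '[[[1,0.263,-0.569,0,-87.5],[1,0.263,-0.569,0,-87.5],[1,0.263,-0.569,0,-87.5],[1,0.263,-0.569,0,-87.5],[1,0.263,-0.569,0,-87.5],[1,0.263,-0.569,0,-87.5],[1,0.263,-0.569,0,-87.5],[1,0.263,-0.569,0,-87.5],[1,0.263,-0.569,0,-87.5],[1,0.263,-0.569,0,-87.5],[1,0.263,-0.569,0,-87.5],[1,0.263,-0.569,0,-87.5],[1,0.263,-0.569,0,-87.5],[1,0.263,-0.569,0,-87.5],[1,0.263,-0.569,0,-87.5],[1,0.263,-0.569,0,-87.5],[1,0.263,-0.569,0,-87.5],[1,0.263,-0.569,0,-87.5]]]' 60
```

```text
time_s: 1.9
eef_pos: [419.9, -67.4, 231.4]
ee_rot: [0.0, 0.992, -0.129, 0.0]
force: [0.5, -0.1, -0.4]
grip_width: 0.0
```

```bash
python3 -m pendant '[[[1,0,0,-0.04,0],[1,0,0,-0.08,0],[1,0,0,-0.12,0],[1,0,0,-0.15,0],[1,0,0,-0.175,0],[1,0,0,-0.175,0],[1,0,0,-0.175,0]]]'; python3 - <<'E'
from h import *
p,d=cap('scene','scene1');q,_=cap('top','top1')
cv2.imwrite('pics/c3.png',cv2.resize(p[130:290,220:380,::-1],None,fx=3.75,fy=3.75,interpolation=cv2.INTER_CUBIC))
cv2.imwrite('pics/c4.png',cv2.resize(q[140:240,270:400,::-1],None,fx=6,fy=6,interpolation=cv2.INTER_CUBIC))
E
```

```text
time_s: 2.6
eef_pos: [420.4, -67.9, 57.0]
ee_rot: [0.0, 0.992, -0.129, 0.0]
force: [-0.3, -1.0, 0.8]
grip_width: -0.0
```

View pics/c3.png

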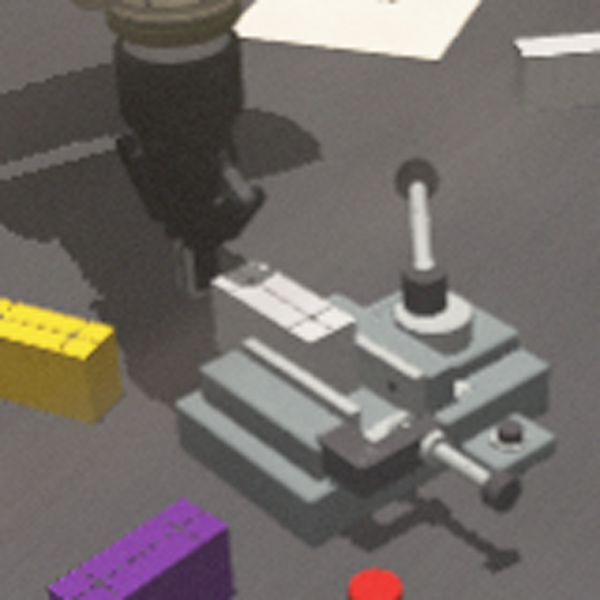

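View pics/c4.png

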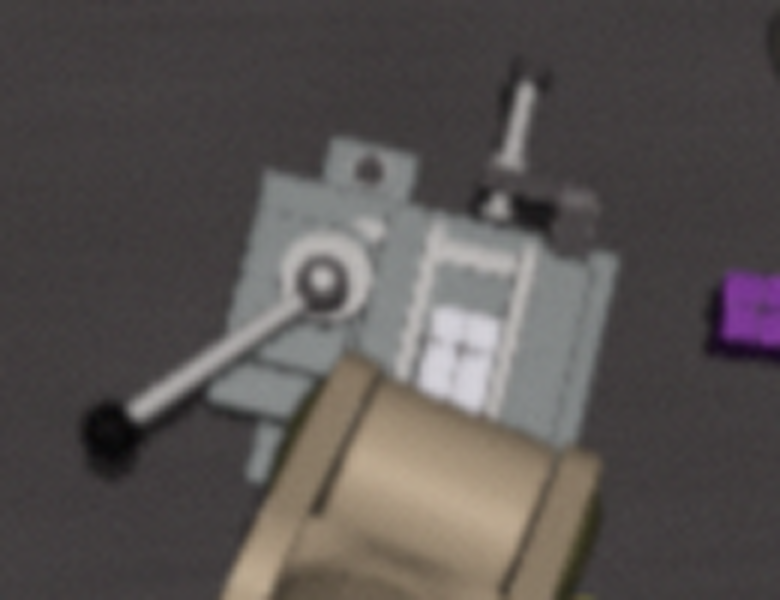

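The shut fingers stand behind the blank's near end and on its centre line. I'll push along the vise's +x in short steps and watch the force.

```bash
python3 -m pendant '[[[1,0.0048,-0.0013,0,0],[1,0.0097,-0.0026,0,0],[1,0.0145,-0.0039,0,0],[1,0.0193,-0.0051,0,0],[1,0.0242,-0.0064,0,0],[1,0.0270,-0.0072,0,0],[1,0.0300,-0.0080,0,0],[1,0.0330,-0.0088,0,0],[1,0.0360,-0.0096,0,0],[1,0.0390,-0.0104,0,0]]]'; python3 -m pendant '[[[1,0.0029,-0.0008,0,0],[1,0.0058,-0.0015,0,0],[1,0.0087,-0.0023,0,0],[1,0.0116,-0.0031,0,0]]]'
```

```text
time_s: 3.7
eef_pos: [459.2, -78.5, 56.2]
ee_rot: [-0.0, 0.992, -0.13, -0.0]
force: [-2.7, 0.9, 1.2]
grip_width: -0.004
time_s: 4.1
eef_pos: [470.9, -81.6, 56.2]
ee_rot: [-0.0, 0.992, -0.13, 0.0]
force: [-3.3, 0.9, 0.0]
grip_width: 0.001
```

```bash
python3 - <<'E'
from h import *
p,d=cap('scene','scene2');q,_=cap('top','top2')
cv2.imwrite('pics/c5.png',cv2.resize(p[160:280,250:380,::-1],None,fx=5,fy=5,interpolation=cv2.INTER_CUBIC))
cv2.imwrite('pics/c6.png',cv2.resize(q[140:240,270:400,::-1],None,fx=6,fy=6,interpolation=cv2.INTER_CUBIC))
E
```

```text
(no output)
```

View pics/c5.png

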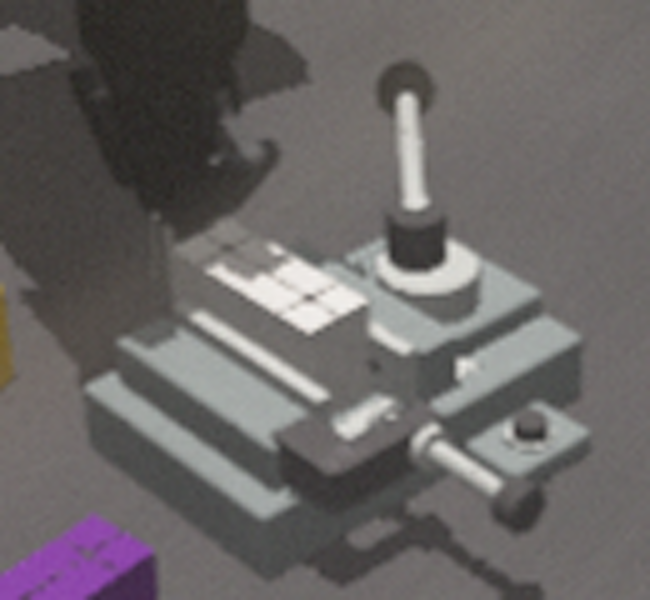

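View pics/c6.png

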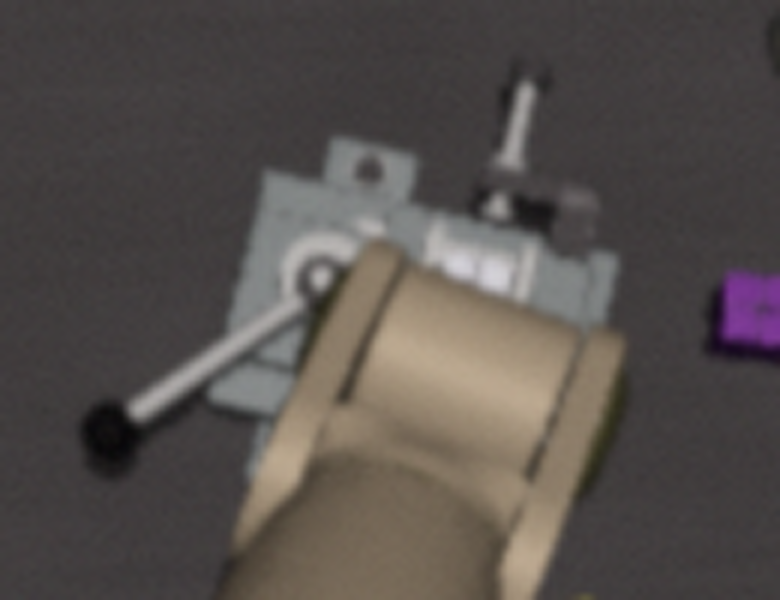

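The blank has moved about 31 mm and sits straight between the jaws. About 30 mm remains to the stop.

```bash
python3 -m pendant '[[[1,0.0029,-0.0008,0,0],[1,0.0058,-0.0015,0,0],[1,0.0087,-0.0023,0,0],[1,0.0116,-0.0031,0,0],[1,0.0145,-0.0039,0,0],[1,0.0174,-0.0046,0,0],[1,0.0193,-0.0051,0,0]]]';python3 -m pendant '[[[1,0.0015,-0.0004,0,0],[1,0.0029,-0.0008,0,0]]]';python3 -m pendant '[[[1,0.0015,-0.0004,0,0],[1,0.0029,-0.0008,0,0]]]'
```

```text
time_s: 4.9
eef_pos: [490.2, -86.7, 56.3]
ee_rot: [-0.0, 0.992, -0.13, 0.0]
force: [-4.7, 1.3, 3.3]
grip_width: -0.002
time_s: 5.1
eef_pos: [492.9, -87.5, 56.3]
ee_rot: [-0.0, 0.992, -0.13, -0.0]
force: [-4.3, 1.8, 2.8]
grip_width: 0.0
time_s: 5.3
eef_pos: [495.9, -88.3, 56.3]
ee_rot: [0.0, 0.992, -0.13, 0.0]
force: [-4.4, 2.3, 3.7]
grip_width: 0.005
```

```bash
python3 -m pendant '[[[1,0.001,-0.0003,0,0],[1,0.0019,-0.0005,0,0]]]';python3 -m pendant '[[[1,0.001,-0.0003,0,0],[1,0.0019,-0.0005,0,0]]]';python3 - <<'E'
from h import *
p,d=cap('scene','scene3');q,_=cap('top','top3')
cv2.imwrite('pics/c7.png',cv2.resize(p[160:280,250:380,::-1],None,fx=5,fy=5,interpolation=cv2.INTER_CUBIC))
E
```

```text
time_s: 5.5
eef_pos: [497.7, -88.8, 56.3]
ee_rot: [-0.0, 0.992, -0.13, -0.0]
force: [-4.8, 0.4, 3.5]
grip_width: 0.001
time_s: 5.7
eef_pos: [499.6, -89.3, 56.3]
ee_rot: [0.0, 0.992, -0.13, 0.0]
force: [-4.9, 1.2, 3.6]
grip_width: -0.0
```

View pics/c7.png

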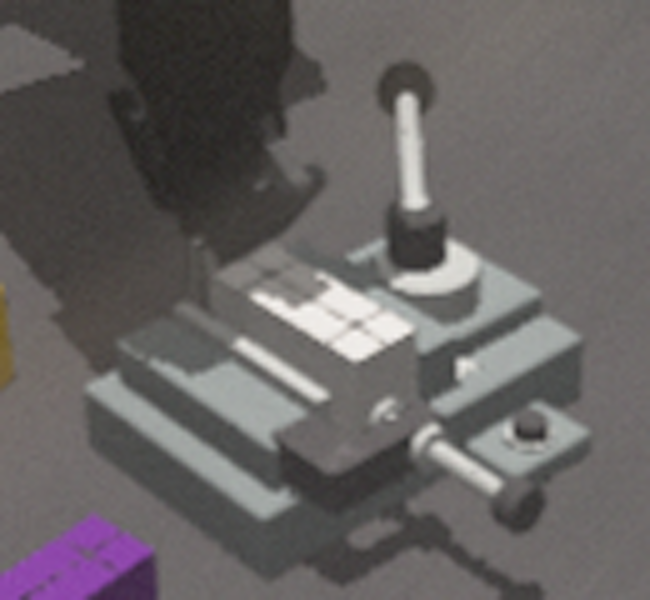

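The blank's end is now just short of the button, seen at crop (385,410). I'll creep forward in steps of about 2 mm until the force rises.

```bash
python3 -m pendant '[[[1,0.001,-0.0003,0,0],[1,0.0019,-0.0005,0,0]]]';python3 -m pendant '[[[1,0.001,-0.0003,0,0],[1,0.0019,-0.0005,0,0]]]'
```

```text
time_s: 6.0
eef_pos: [500.5, -89.4, 56.3]
ee_rot: [-0.0, 0.992, -0.13, -0.002]
force: [-14.4, 2.4, 10.7]
grip_width: 0.0
time_s: 6.2
eef_pos: [500.5, -89.4, 56.2]
ee_rot: [-0.001, 0.992, -0.129, -0.004]
force: [-25.9, 4.0, 20.1]
grip_width: 0.001
```

```bash
python3 -m pendant '[[[1,0.001,-0.0003,0,0],[1,0.0019,-0.0005,0,0]]]'
```

```text
time_s: 6.4
eef_pos: [500.6, -89.4, 56.2]
ee_rot: [-0.001, 0.992, -0.129, -0.007]
force: [-38.1, 5.2, 30.6]
grip_width: -0.001
```

```bash
python3 -m pendant '[[[1,0.001,-0.0003,0,0],[1,0.0019,-0.0005,0,0]]]'
```

```text
time_s: 6.6
eef_pos: [500.6, -89.3, 56.2]
ee_rot: [-0.001, 0.992, -0.129, -0.009]
force: [-49.4, 8.1, 39.2]
grip_width: -0.0
```

The force rose sharply at the stop, and the last two of my steps pressed harder than needed. I'll back off straight and lift.

```bash
python3 -m pendant '[[[1,-0.004,0.001,0,0],[1,-0.008,0.002,0,0],[1,-0.014,0.0037,0,0],[1,-0.03,0.008,0,0],[1,-0.06,0.016,0,0],[1,-0.08,0.021,0.05,0],[1,-0.08,0.021,0.09,0],[1,-0.08,0.021,0.14,0],[1,-0.08,0.021,0.14,0]]]';python3 - <<'E'
from h import *
p,d=cap('scene','scene4');q,_=cap('top','top4')
cv2.imwrite('pics/c8.png',cv2.resize(p[160:280,250:380,::-1],None,fx=5,fy=5,interpolation=cv2.INTER_CUBIC))
cv2.imwrite('pics/c9.png',cv2.resize(q[140:240,270:400,::-1],None,fx=6,fy=6,interpolation=cv2.INTER_CUBIC))
E
```

```text
time_s: 7.5
eef_pos: [429.7, -71.4, 202.1]
ee_rot: [0.002, 0.992, -0.13, 0.006]
force: [-0.1, -0.1, -0.1]
grip_width: -0.001
```

View pics/c8.png

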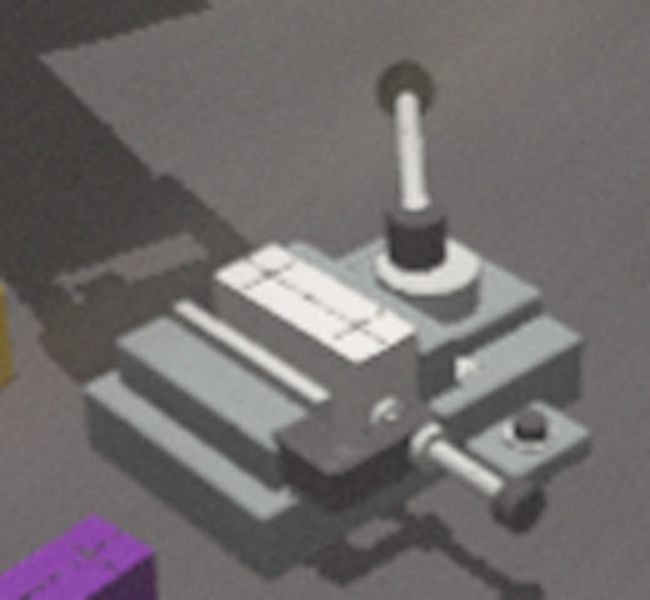

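View pics/c9.png

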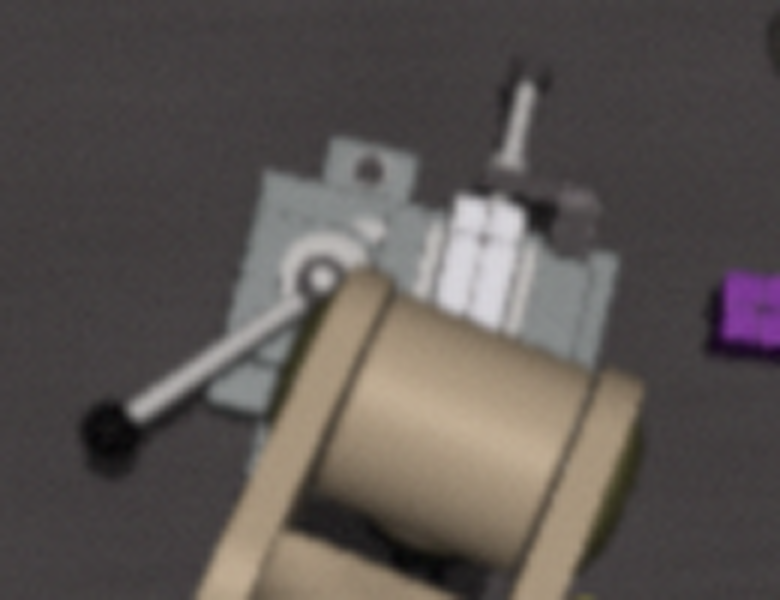

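The blank's end covers the button gap at crop (490,200), it sits square between the jaws, and the lever hasn't moved. Next I'll work out the lever path.

```bash
python3 - <<'E'
from h import *
np.set_printoptions(precision=1,suppress=True)
C=lambda l:[(270+(u+.5)/6-.5,140+(v+.5)/6-.5) for u,v in l]
a=np.radians(-14.9);ex=np.array([np.cos(a),np.sin(a)]);ey=np.array([-ex[1],ex[0]])
P=np.array([565.7,-28.6]);O=P-66.5*ey
b=atz('top',C([(455,196),(525,205)]),88)[:,:2]
print('blank end vise',(b-O)@ex,(b-O)@ey,'TCP at stop',(np.array([500.6,-89.4])-O)@ex)
for q in [-0.15,0.04,.3,.6,.9,1.0,1.1,1.2]:
    ph=np.radians(140)-q+a;u=np.array([np.cos(ph),np.sin(ph)]);t=np.array([u[1],-u[0]])
    print(q,'d=22',P+100*u-22*t,'yaw',np.degrees(np.arctan2(t[1],t[0])))
print(monitor.sense()['eef_pos'])
E
```

```text
blank end vise [62.3 65.9] [ 11.5 -24.7] TCP at stop -47.27740894001306
-0.15 d=22 [480.7  28.5] yaw 43.694366926962324
0.04 d=22 [493.   43.5] yaw 32.808168819476705
0.3 d=22 [514.   59.8] yaw 17.911266146075302
0.6 d=22 [542.4  71.1] yaw 0.7225322921505899
0.9 d=22 [572.9  73.5] yaw -16.466201561774096
1.0 d=22 [583.1  72.3] yaw -22.195779513082332
1.1 d=22 [593.1  70.1] yaw -27.925357464390572
1.2 d=22 [602.8  66.8] yaw -33.654935415698795
[427.6 -70.4 196.9]
```

```bash
python3 -m pendant '[[[1,0.022,0.05,0,16],[1,0.044,0.1,0,32],[1,0.044,0.1,0,48],[1,0.044,0.1,0,48],[1,0.044,0.1,0,48],[1,0.044,0.1,0,48],[1,0.044,0.1,0,48],[1,0.044,0.1,0,48],[1,0.044,0.1,-0.04,48],[1,0.044,0.1,-0.08,48],[1,0.044,0.1,-0.11,48],[1,0.044,0.1,-0.127,48],[1,0.044,0.1,-0.127,48]]]';python3 - <<'E'
from h import *
p,d=cap('scene','scene5')
cv2.imwrite('pics/c10.png',cv2.resize(p[130:280,230:380,::-1],None,fx=4,fy=4,interpolation=cv2.INTER_CUBIC))
E
```

```text
time_s: 8.9
eef_pos: [469.7, 29.9, 67.0]
ee_rot: [-0.001, 0.959, 0.284, -0.002]
force: [0.1, 0.8, 0.2]
grip_width: 0.001
```

View pics/c10.png

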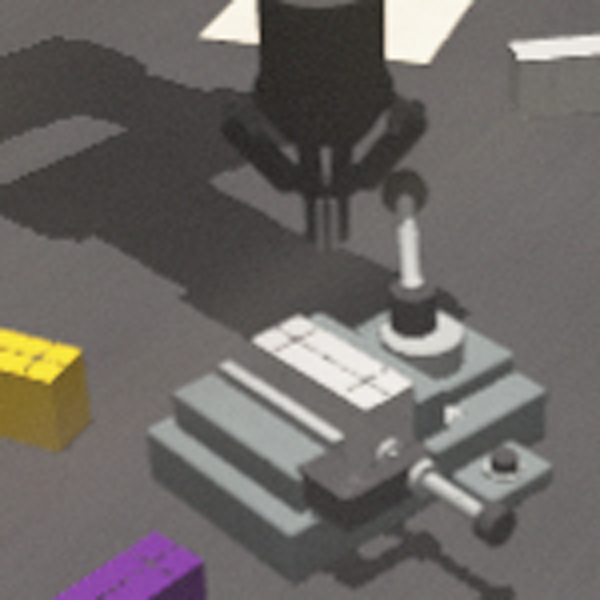

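The shut fingers stand on the open side of the bar, at crop (327,240), and touch nothing. I'll push the lever along its arc.

```bash
python3 -m pendant '[[[1,0.007,0.0045,0,0],[1,0.015,0.009,0,0],[1,0.022,0.0135,0,0],[1,0.026,0.017,0,-3],[1,0.0305,0.021,0,-6.5],[1,0.0345,0.024,0,-9.5],[1,0.0385,0.027,0,-12],[1,0.043,0.03,0,-15],[1,0.0475,0.0325,0,-18],[1,0.052,0.0345,0,-20.5],[1,0.057,0.0365,0,-23.5]]]'
```

```text
time_s: 10.05
eef_pos: [528.4, 66.6, 69.7]
ee_rot: [0.0, 0.997, 0.083, -0.0]
force: [-3.1, -1.4, 2.9]
grip_width: 0.003
```

```bash
python3 -m pendant '[[[1,0.0045,0.0018,0,-3],[1,0.009,0.0033,0,-6],[1,0.0145,0.0045,0,-8.5],[1,0.0195,0.0055,0,-11.5],[1,0.0245,0.006,0,-14.5]]]'; python3 - <<'E'
from h import *
p,d=cap('scene','scene6')
cv2.imwrite('pics/c11.png',cv2.resize(p[130:280,230:380,::-1],None,fx=4,fy=4,interpolation=cv2.INTER_CUBIC))
E
```

```text
time_s: 10.55
eef_pos: [552.8, 73.0, 69.7]
ee_rot: [-0.0, 0.999, -0.044, -0.0]
force: [-4.7, 2.1, 2.4]
grip_width: -0.001
```

View pics/c11.png

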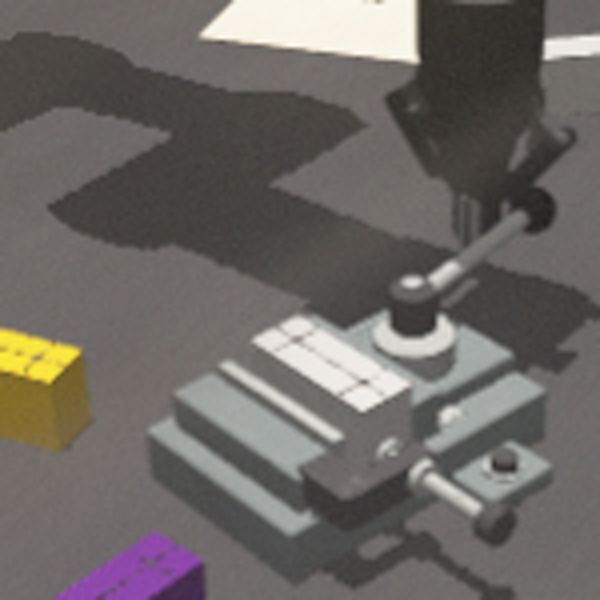

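The lever is at about q = 0.7. The shut fingers are on the bar at crop (470,225), and the bar follows them. I'll go on in small steps.

```bash
python3 -m pendant '[[[1,0.005,0.0004,0,-2.9],[1,0.010,0.0006,0,-5.8],[1,0.015,0.0006,0,-8.6],[1,0.020,0.0004,0,-11.5]]]'
```

```text
time_s: 11.0
eef_pos: [572.6, 73.5, 69.5]
ee_rot: [-0.0, 0.99, -0.143, -0.001]
force: [-3.8, 2.2, 1.8]
grip_width: 0.004
```

```bash
python3 -m pendant '[[[1,0.0025,-0.0002,0,-1.4],[1,0.005,-0.0005,0,-2.9]]]'
```

```text
time_s: 11.2
eef_pos: [577.7, 72.7, 69.4]
ee_rot: [-0.0, 0.986, -0.168, -0.0]
force: [-2.9, 3.3, 1.6]
grip_width: -0.001
```

```bash
python3 -m pendant '[[[1,0.0015,-0.0002,0,-0.9],[1,0.003,-0.0004,0,-1.7]]]'
```

```text
time_s: 11.4
eef_pos: [580.7, 72.0, 69.3]
ee_rot: [-0.0, 0.983, -0.183, -0.0]
force: [-3.6, 3.8, 1.4]
grip_width: 0.001
```

```bash
python3 -m pendant '[[[1,0.0015,-0.0003,0,-0.9],[1,0.003,-0.0006,0,-1.7]]]'
```

```text
time_s: 11.6
eef_pos: [583.0, 71.7, 69.2]
ee_rot: [-0.0, 0.98, -0.197, -0.001]
force: [-8.5, 6.4, 5.3]
grip_width: 0.002
```

```bash
python3 -m pendant '[[[1,0.001,-0.0002,0,-0.6],[1,0.002,-0.0005,0,-1.2]]]'
```

```text
time_s: 11.8
eef_pos: [584.4, 71.5, 69.2]
ee_rot: [-0.0, 0.978, -0.207, -0.002]
force: [-11.9, 8.3, 5.8]
grip_width: -0.0
```

```bash
python3 -m pendant '[[[1,0.001,-0.0003,0,-0.3],[1,0.001,-0.0003,0,-0.3],[1,0.001,-0.0003,0,-0.3]]]'
```

```text
time_s: 12.1
eef_pos: [585.1, 71.4, 69.2]
ee_rot: [-0.0, 0.978, -0.21, -0.002]
force: [-11.4, 7.0, 6.2]
grip_width: 0.0
```

```bash
python3 -m pendant '[[[1,0.001,-0.0004,0,-0.5],[1,0.002,-0.0008,0,-1],[1,0.002,-0.0008,0,-1]]]'
```

```text
time_s: 12.4
eef_pos: [586.5, 71.1, 69.2]
ee_rot: [-0.0, 0.976, -0.218, -0.003]
force: [-14.9, 10.2, 9.0]
grip_width: -0.003
```

Tangential force is about 17 N and the clamp is stiff. I'll back away from the bar, lift and move aside.

```bash
python3 -m pendant '[[[1,-0.004,0.002,0,0],[1,-0.009,0.004,0,0],[1,-0.02,0.0095,0,0],[1,-0.045,0.021,0,0],[1,-0.045,0.021,0.04,0],[1,-0.045,0.021,0.09,0],[1,-0.045,0.021,0.14,0],[1,-0.09,0.05,0.16,0],[1,-0.13,0.09,0.16,0],[1,-0.16,0.13,0.16,0],[1,-0.19,0.17,0.16,0],[1,-0.21,0.22,0.16,0],[1,-0.21,0.25,0.16,0],[1,-0.21,0.25,0.16,0]]]';python3 - <<'E'
from h import *
p,d=cap('scene','scene7');q,_=cap('top','top7')
cv2.imwrite('pics/c12.png',cv2.resize(p[160:280,250:380,::-1],None,fx=5,fy=5,interpolation=cv2.INTER_CUBIC))
cv2.imwrite('pics/c13.png',cv2.resize(q[140:240,270:400,::-1],None,fx=6,fy=6,interpolation=cv2.INTER_CUBIC))
E
```

```text
time_s: 13.8
eef_pos: [377.7, 323.2, 229.5]
ee_rot: [-0.001, 0.976, -0.216, 0.001]
force: [0.2, -0.2, 0.5]
grip_width: 0.0
```

View pics/c12.png

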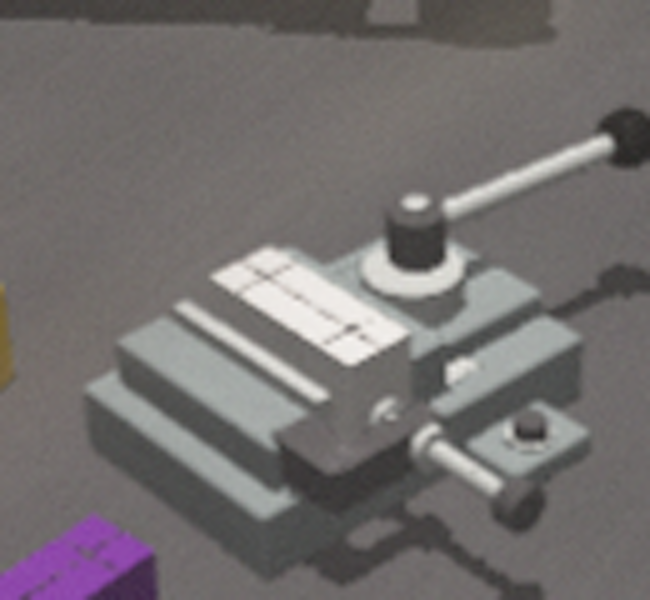

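View pics/c13.png

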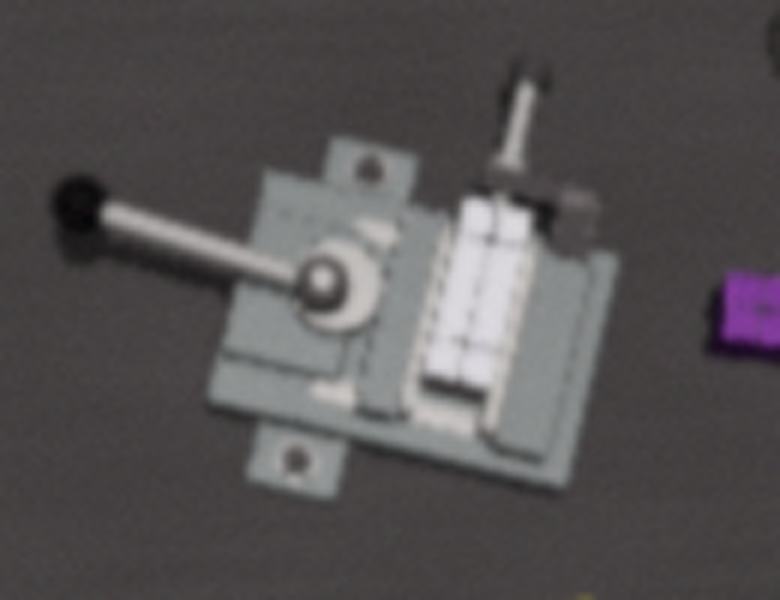

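View pics/top7.png

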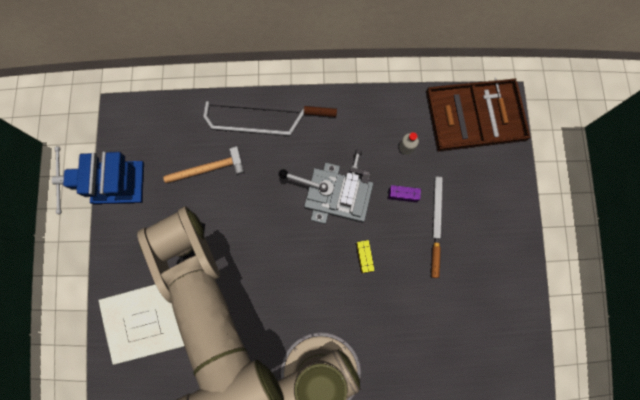

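The jaw has closed on the blank. The knob is at crop (78,205), the blank's end at (497,200), and the other things look unmoved. Now the numbers, with a before/after comparison.

```bash
python3 - <<'E'
from h import *
np.set_printoptions(precision=2,suppress=True)
C=lambda l:[(270+(u+.5)/6-.5,140+(v+.5)/6-.5) for u,v in l]
a=np.radians(-14.9);ex=np.array([np.cos(a),np.sin(a)]);ey=np.array([-ex[1],ex[0]])
P=np.array([565.7,-28.6]);O=P-66.5*ey
k=atz('top',C([(78,205)]),86)[0,:2]-P;print('q',np.radians(140)+a-np.arctan2(k[1],k[0]))
b=atz('top',C([(462,197),(532,206),(422,380),(490,388)]),88)[:,:2];print((b-O)@ex,(b-O)@ey)
A=cv2.imread('pics/scene4.png')[160:280,250:380];B=cv2.imread('pics/scene7.png')[160:280,250:380]
c=np.hstack([x[60:100,50:100] for x in(A,B)]);cv2.imwrite('pics/c14.png',cv2.resize(c,None,fx=7.5,fy=7.5,interpolation=cv2.INTER_CUBIC))
# bystander change
t0=cv2.imread('pics/top0.png').astype(int);t7=cv2.imread('pics/top7.png').astype(int)
D=abs(t0-t7).max(2)>60
for n,(x,y,w,h) in dict(hammer=(160,140,90,50),file=(425,170,25,110),bottle=(395,125,30,35),purple=(385,180,45,25),yellow=(350,235,30,45),spare=(165,210,40,40),saw=(195,95,150,45)).items(): print(n,D[y:y+h,x:x+w].sum())
E
```

```text
q 0.9767934829133462
[ 62.61  66.18 -35.72 -31.92] [  7.88 -28.36   6.99 -27.66]
hammer 0
file 0
bottle 0
purple 0
yellow 0
spare 862
saw 0
```

View pics/c14.png

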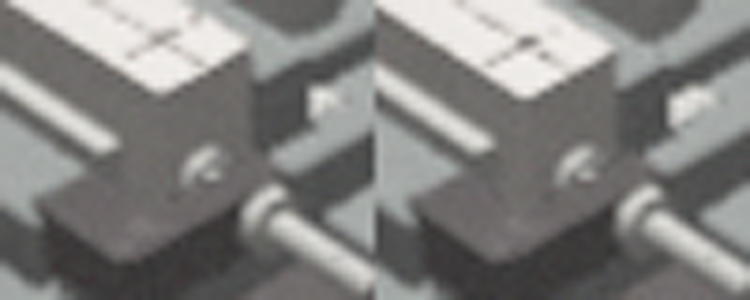

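The blank stayed at the same x against the button and moved only sideways into the fixed jaw. The arm hid the spare, so I'll check that one in the scene view. I'll also measure the lever angle more closely, in case it sprang back.

```bash
python3 - <<'E'
from h import *
a=np.radians(-14.9);P=np.array([565.7,-28.6])
# predict knob & compare with template offset: dark-blob centroid in scene and top
for f,n in(('top0','top'),('top7','top'),('scene0','scene'),('scene7','scene')):
    im=cv2.imread('pics/%s.png'%f,0)
    best=None
    for q in np.arange(-.1,1.35,.005):
        ph=np.radians(140)+a-q;u=np.array([np.cos(ph),np.sin(ph)])
        pts=np.array([[*(P+r*u),z] for r in np.arange(40,112,2) for z in (90,)])
        uv=proj(n,pts).astype(np.float32)
        s=cv2.remap(im,uv[:,0].copy(),uv[:,1].copy(),cv2.INTER_LINEAR).mean()
        if best is None or s>best[0]: best=(s,q)
    print(f,best)
A=cv2.imread('pics/scene0.png').astype(int);B=cv2.imread('pics/scene7.png').astype(int)
D=abs(A-B).max(2)>60
print('spare',D[135:162,352:392].sum(),'bottle',D[280:350,300:340].sum(),'hammer',D[150:200,405:440].sum(),'file',D[265:350,130:245].sum())
cv2.imwrite('pics/c15.png',cv2.resize(np.hstack([A[120:180,330:410],B[120:180,330:410]]).astype(np.uint8),None,fx=5,fy=5))
print(monitor.sense()['time_s'])
E
```

```text
top0 (np.float64(171.75), np.float64(0.05500000000000013))
top7 (np.float64(166.36111111111111), np.float64(0.9950000000000011))
scene0 (np.float64(205.97222222222223), np.float64(0.04000000000000012))
scene7 (np.float64(206.13888888888889), np.float64(0.9250000000000008))
spare 7 bottle 0 hammer 0 file 0
13.9
```

View pics/c15.png

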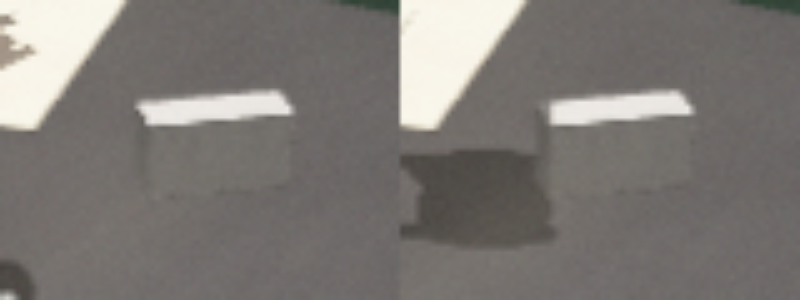

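The spare hasn't moved. The angle estimates range from 0.93 to 1.0, which doesn't show whether the lever stayed where I left it. I'll touch the bar again at the same spot and look for immediate resistance.

```bash
python3 -m pendant '[[[1,0.03,-0.04,0,0],[1,0.06,-0.08,0,0],[1,0.09,-0.12,0,0],[1,0.12,-0.16,0,0],[1,0.145,-0.2,0,0],[1,0.165,-0.229,0,0],[1,0.165,-0.229,0,0],[1,0.165,-0.229,-0.05,0],[1,0.165,-0.229,-0.1,0],[1,0.165,-0.229,-0.14,0],[1,0.165,-0.229,-0.16,0],[1,0.165,-0.229,-0.16,0],[1,0.175,-0.2337,-0.16,0],[1,0.185,-0.2385,-0.16,0],[1,0.194,-0.2425,-0.16,0],[1,0.196,-0.2435,-0.16,0],[1,0.198,-0.2445,-0.16,0],[1,0.2,-0.2455,-0.16,0]]]'
python3 -m pendant '[[[1,0.001,-0.0005,0,0],[1,0.002,-0.001,0,0]]]'; python3 -m pendant '[[[1,0.001,-0.0005,0,0],[1,0.002,-0.001,0,0]]]'
```

```text
time_s: 15.7
eef_pos: [578.7, 74.1, 69.4]
ee_rot: [0.0, 0.976, -0.218, -0.0]
force: [-0.6, -0.2, 0.2]
grip_width: 0.003
time_s: 15.9
eef_pos: [580.6, 73.2, 69.3]
ee_rot: [0.0, 0.976, -0.218, -0.0]
force: [-0.7, 0.2, 0.6]
grip_width: -0.001
time_s: 16.1
eef_pos: [582.0, 72.4, 69.2]
ee_rot: [-0.0, 0.976, -0.218, -0.001]
force: [-6.9, 3.4, 3.9]
grip_width: -0.004
```

```bash
python3 -m pendant '[[[1,0.001,-0.0005,0,0],[1,0.002,-0.001,0,0]]]'; python3 -m pendant '[[[1,0.001,-0.0005,0,-0.5],[1,0.002,-0.001,0,-1]]]'
```

```text
time_s: 16.3
eef_pos: [583.3, 72.0, 69.1]
ee_rot: [-0.0, 0.976, -0.218, -0.002]
force: [-9.0, 4.9, 5.6]
grip_width: 0.003
time_s: 16.5
eef_pos: [584.8, 71.7, 69.1]
ee_rot: [-0.001, 0.974, -0.227, -0.003]
force: [-11.4, 9.8, 7.4]
grip_width: 0.0
```

```bash
python3 -m pendant '[[[1,0.001,-0.0005,0,-0.5],[1,0.002,-0.001,0,-1],[1,0.002,-0.001,0,-1],[1,0.002,-0.001,0,-1],[1,0.002,-0.001,0,-1]]]'; python3 -m pendant '[[[1,-0.001,0.0005,0,0],[1,-0.002,0.001,0,0]]]';python3 -m pendant '[[[1,-0.001,0.0005,0,0],[1,-0.002,0.001,0,0]]]';python3 -m pendant '[[[1,-0.001,0.0005,0,0],[1,-0.002,0.001,0,0]]]'
```

```text
time_s: 17.0
eef_pos: [586.3, 71.4, 69.1]
ee_rot: [-0.001, 0.972, -0.235, -0.003]
force: [-13.0, 11.1, 8.1]
grip_width: 0.001
time_s: 17.2
eef_pos: [585.3, 71.7, 69.2]
ee_rot: [-0.001, 0.972, -0.235, -0.002]
force: [-7.3, 7.5, 4.1]
grip_width: 0.004
time_s: 17.4
eef_pos: [583.8, 72.2, 69.2]
ee_rot: [-0.001, 0.972, -0.235, -0.001]
force: [-3.0, 4.7, 2.2]
grip_width: 0.003
time_s: 17.6
eef_pos: [582.4, 72.5, 69.2]
ee_rot: [-0.0, 0.972, -0.235, -0.0]
force: [-1.9, 1.3, -0.1]
grip_width: 0.003
```

The lever resisted at once when I touched it. It needed about 8 N to move, against about 4 N when free, so it is holding preload. I'll retreat and take a last look.

```bash
python3 -m pendant '[[[1,-0.004,0.002,0,0],[1,-0.01,0.005,0,0],[1,-0.04,0.02,0,0],[1,-0.04,0.02,0.05,0],[1,-0.04,0.02,0.1,0],[1,-0.04,0.02,0.15,0],[1,-0.08,0.05,0.16,0],[1,-0.11,0.09,0.16,0],[1,-0.14,0.13,0.16,0],[1,-0.17,0.17,0.16,0],[1,-0.19,0.2,0.16,0],[1,-0.19,0.2,0.16,0],[1,-0.19,0.2,0.16,0]]]';python3 - <<'E'
from h import *
p,d=cap('scene','scene8');q,_=cap('top','top8')
a=cv2.resize(q[140:240,270:400,::-1],None,fx=3,fy=3,interpolation=cv2.INTER_CUBIC);b=cv2.resize(p[160:260,250:380,::-1],None,fx=3,fy=3,interpolation=cv2.INTER_CUBIC)
cv2.imwrite('pics/c16.png',np.hstack([a,b]))
for n in('top','scene'):
    A=cv2.imread('pics/%s7.png'%n).astype(int);B=cv2.imread('pics/%s8.png'%n).astype(int)
    D=abs(A-B).max(2)>60;print(n,D[140:240,270:400].sum())
s=monitor.sense();print(s['time_s'],s['force'],abs(s['dq']).max())
E
```

```text
time_s: 18.9
eef_pos: [392.4, 272.3, 229.4]
ee_rot: [-0.0, 0.972, -0.235, 0.0]
force: [0.5, 0.5, 0.6]
grip_width: 0.002
top 0
scene 7
19.0 [ 0.05357438  0.21358994 -0.24489748] 0.010762730116716376
```

View pics/c16.png

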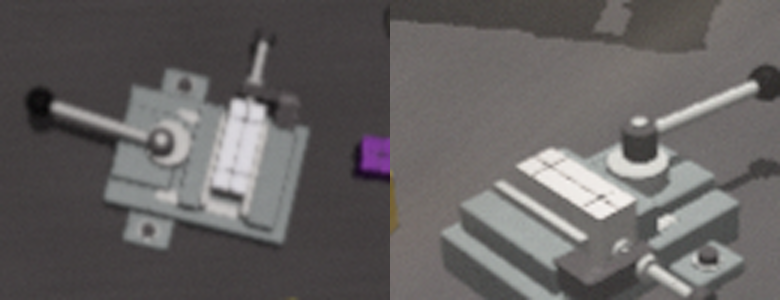

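The view is the same as after the first clamping: blank against the button (245,98), jaw closed, lever round at (40,102), and the hand clear.

```bash
python3 -c "
from rig import order;print(order.finish_job())"
```

```text
the job is handed in; nothing more can be done
None
```

I slid the blank between the jaws until it met the stop screw, then pushed the cam lever round until the jaw clamped it. I handed the job in at about 19 s with the hand clear. I used the shut fingers as one fingertip throughout.

**Stop:** The push force jumped sharply at the stop. My last two steps pressed harder than needed, up to about 49 N along the vise. Pictures before and after clamping show the blank's end still at the button, within about 1 mm.

**Clamp:** I pushed the lever to about 17 N, then re-pushed it with about the same force. It eased back 4 to 5 mm at the finger when released. On the second touch it resisted at once and took about 8 N to move, against about 4 N when free, so it seems to be holding a preload. I did not test the clamp by pulling on the blank.

**Lever angle:** My estimates disagree: 0.98 and 0.995 rad from the top camera, 0.925 from the scene camera. The jaw should meet the blank near 0.95.

**Other things:** The hammer, file, bottle, purple and yellow blocks and the saw showed no change in the pictures. In the last top-view check the arm hid the spare, but the scene view shows it unmoved.

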